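# Put the sanding drums back on their rack in order of size

### The job

Put the four sanding drums away on the drum rack in order of size, the smallest at the board's narrow end and the largest at its wide end, each one slid over its own post until it stands flat on the cork pad cut to its diameter. Do not knock over the glue bottle that stands among them.

Things in the scene. Friction and masses are not known exactly. Their poses are not given: they have to be found in the camera images.
- drum_28: the smallest of the four sanding drums: an upright hollow cylinder, 28 mm outside diameter, 50 mm high (as all four), red-brown abrasive sleeve on a black rubber core, straight 20 mm steel-lined through bore. Stands loose on the bench; rigid, under 0.3 kg. Origin: centre of the underside, z up along the bore; yaw means nothing (round).
- drum_38: the second smallest of the four sanding drums: an upright hollow cylinder, 38 mm outside diameter, 50 mm high (as all four), red-brown abrasive sleeve on a black rubber core, straight 20 mm steel-lined through bore. Stands loose on the bench; rigid, under 0.3 kg. Origin: centre of the underside, z up along the bore; yaw means nothing (round).
- drum_51: the second largest of the four sanding drums: an upright hollow cylinder, 51 mm outside diameter, 50 mm high (as all four), red-brown abrasive sleeve on a black rubber core, straight 20 mm steel-lined through bore. Stands loose on the bench; rigid, under 0.3 kg. Origin: centre of the underside, z up along the bore; yaw means nothing (round).
- drum_64: the largest of the four sanding drums: an upright hollow cylinder, 64 mm outside diameter, 50 mm high (as all four), red-brown abrasive sleeve on a black rubber core, straight 20 mm steel-lined through bore. Stands loose on the bench; rigid, under 0.3 kg. Origin: centre of the underside, z up along the bore; yaw means nothing (round).
- post_28: the smallest drum's place on the rack: a fixed bright steel post, 12 mm diameter, on a cork pad 32 mm across. Its top 14 mm taper to a 4 mm tip, 42.5 mm above the pad. Origin: on the post's axis at the pad's upper face, 20 mm above the bench, where the drum's underside comes to rest; z up, x along the row of posts to the rack's wide end.
- post_38: the second smallest drum's place on the rack: a fixed bright steel post, 12 mm diameter, on a cork pad 42 mm across. Its top 14 mm taper to a 4 mm tip, 42.5 mm above the pad. Origin: on the post's axis at the pad's upper face, 20 mm above the bench, where the drum's underside comes to rest; z up, x along the row of posts to the rack's wide end.
- post_51: the second largest drum's place on the rack: a fixed bright steel post, 12 mm diameter, on a cork pad 55 mm across. Its top 14 mm taper to a 4 mm tip, 42.5 mm above the pad. Origin: on the post's axis at the pad's upper face, 20 mm above the bench, where the drum's underside comes to rest; z up, x along the row of posts to the rack's wide end.
- post_64: the largest drum's place on the rack: a fixed bright steel post, 12 mm diameter, on a cork pad 68 mm across. Its top 14 mm taper to a 4 mm tip, 42.5 mm above the pad. Origin: on the post's axis at the pad's upper face, 20 mm above the bench, where the drum's underside comes to rest; z up, x along the row of posts to the rack's wide end.
- drum_rack: flat brown board, 263 x 18 mm thick, fixed on the bench at any angle, 52 mm wide at its narrow end (with a hanging hole), 92 mm at the wide end; four equal posts in a row on cork pads that grow towards the wide end. Origin: centre of the underside; x to the wide end, z up. Posts at x = -89.5, -42.5, 16, 87.5 mm; seated drums stand 14 mm apart.
- glue_bottle: squeeze bottle of glue with a red spout cap, 58 mm diameter, 164 mm tall, standing loose among the drums; not part of the job. Origin: centre of its underside, z up.
There are look-alikes about, which are no part of the job. What is shaped like the drum_38 but green is not meant. What is shaped like the drum_51 but white is not meant.

How it is judged:
At the end, for the whole second after the job is handed in: Every drum is on the post of its own size (small at the narrow end, large at the wide end): axis within 8 mm of the post's, underside within 4 mm of the pad, upright within 0.1 rad, at rest and let go; the glue bottle stands upright within 0.2 rad (horizontal distance between drum_28 and post_28 below 0.008 m and z of drum_28 in the frame of post_28 between -0.004 and 0.004 m and angle between each of drum_28, drum_38, drum_51, drum_64's own z axis and vertical below 0.1 rad and linear speed of each of drum_28, drum_38, drum_51, drum_64 below 0.02 m/s and horizontal distance between drum_38 and post_38 below 0.008 m and z of drum_38 in the frame of post_38 between -0.004 and 0.004 m and horizontal distance between drum_51 and post_51 below 0.008 m and z of drum_51 in the frame of post_51 between -0.004 and 0.004 m and horizontal distance between drum_64 and post_64 below 0.008 m and z of drum_64 in the frame of post_64 between -0.004 and 0.004 m and angle between glue_bottle's own z axis and vertical below 0.2 rad); the robot touches nothing.
It fails at once if the glue bottle is knocked over (tilted by more than 0.5 rad) (angle between glue_bottle's own z axis and vertical above 0.5 rad).
It also fails if it takes over 109 s, if anything falls off the work surface, if the arm or the gripper's body presses on something with over 40 N, if the wrist force passes 120 N, or if a joint passes its speed limit or range.

### The arm

A 6-joint arm with a two-finger parallel gripper is mounted at the origin on a cart in front of the work surface, level with it; the furniture and walls round the work are solid. World frame = base frame: x ahead of the robot, y to its left, z up, the work surface at z = 0. Lengths are in m, angles in rad, forces in N, time in s.
With the tool pointing down it reaches from about 0.35 to 0.875 m from the base axis. Payload 4.2 kg.
Tool frame: the origin (TCP) lies between the finger pads; the fingertips stand tcp_to_tips ahead of it and the grasp point (between the pads) lies 5 mm behind it (tcp_to_tips is the distance from the TCP to the fingertips, in m); z points along the fingers, y is the line along which they close (so a half turn about z gives the same grasp; the last joint's range is limited). The gripper opens to 85 mm and grips with 20 to 120 N. Pads are 22 mm wide; open, the fingers measure 114 mm over their backs; the gripper's body (76 mm by 85 mm) begins 54 mm behind the grasp point. The pads swing forward as they close: fully open they stand 13 mm farther back than shut.
Start: joints at [-0.966, 0.385, 0.008, 0, -1.194, -0.259], TCP at [0.212, -0.588, 0.245] pointing down, gripper open.
Joint ranges: [-3.14, 3.14], [-1.21, 2.06], [-1.07, 1.41], [-3.16, 2.05], [-2.99, -0.16], [-3.1, 3.1]. Speed limits (rad/s): [2.79, 2.79, 3.14, 3.14, 3.14, 3.14].

### API

Orientations are given as a unit quaternion [x, y, z, w].
In Python, from rig import get_obs, camera, camera_info, hand_in, tcp_to_tips gives the robot as it stands. The module is installed in compiled form; this text tells all that it offers.
- The arm moves only by the tool arm_command, never from a script. Its argument "series" is a list of rows, each a list of 5 numbers: the shift along the tool's x, y, z in m, then the turn about the tool's z in degrees, then the opening, from -1 (shut) to 1 (fully open). In form: [[tx, ty, tz, spin, fingers], ...]. A call has 1 to 12 rows; each row shifts and turns the commanded pose from where the row before left it, along the tool's axes as they then stand; what a row does not reach is not made up. A row lasts 1/10 s, in which the tool goes at most 50 mm and 8.59 degrees, less where a joint would pass 70% of its speed; a pose out of reach is approached as far as the arm can. A call with a gripper value outside its range is refused whole. The fingers move at their own pace and stop on an object; "grip_force" is the grip in N (left out, the last holds). Time passes only in rows, so rows that do not move let the fingers close. It gives the time, the measured TCP pose, the force, the opening and the grip force at its end, in the units of the state.
- get_obs(): the state, without advancing time (a new reading comes with each control period).
- camera(name): name is "side" or "top"; returns the picture (480x640x3 uint8, red, green, blue); there is no depth.
- camera_info(name): a dict with "fovy" (degrees; the focal length in pixels is half the picture's height over the tangent of half this angle, whatever the lens; pixels are square), "cx", "cy" (the principal point, pixels), "dist_coeffs" ([k1, k2, p1, p2, k3] as OpenCV has them; the pictures are not rectified), "view" (4x4, takes a point from world to camera coordinates). Camera axes: x right, y up, looking along -z (the intrinsics and any distortion apply to the point x, -y, -z); pixel columns grow to the right and rows downward; lengths in m; the calibration is good to about 2 mm. A picture is of the moment at which its call begins. camera_info takes no time and is no camera call.
- hand_in(): hands the job in; it is judged then, once.
The state is a dict: "time_s": time; "q": joint angles; "qd": joint speeds; "joint_efforts": joint torques, N m; "tcp_pos": TCP position; "tool_rot": TCP orientation; "wrist_force": force on the tool from outside, world axes, zero at the start; "wrist_torque": the same for the moment, N m; "finger_gap": opening from 0.0 (shut) to 1.0 (fully open); "grasp_force": force on a finger pad.
Only numpy, scipy, OpenCV 4.12 (cv2) and the standard library are available. Lean on these libraries where they do the work, as an engineer would, in place of code of your own. Each camera call takes 0.05 s, during which the arm holds its last target. There are 200 camera calls.

## Working session

There is one attempt and no reset: what is moved stays moved. The work goes in short steps, Python scripts to look and compute and a tool call to move; the robot and the scene stay as the last step left them, time stands still between calls to the robot, and variables do not carry over. Pictures are saved under pics/ and viewed, at most 14 in all, crops included, and the job is handed in when it is done.

Besides the shell and the picture viewer there is one more tool, called after ">>>" in YAML: its name, and indented under it one key for each argument. arm_command: Moves the arm, as the interface text tells. Its arguments: {"type":"object","properties":{"series":{"type":"array"},"grip_force":{"type":"number"}},"required":["series"]}

```bash
mkdir -p pics
python3 - <<'E'
from rig import *
import cv2
for n in("top","side"):
    cv2.imwrite(f"pics/{n}0.png",camera(n)[:,:,::-1]); i=camera_info(n); print(n,i)
o=get_obs();print(o,tcp_to_tips)
E
```

```text
top {'fovy': 50.902369175764015, 'cx': 319.50189365133923, 'cy': 237.64087890004504, 'dist_coeffs': array([-0.12285709,  0.        ,  0.        ,  0.        ,  0.        ]), 'view': array([[ 0.06858571, -0.99764182,  0.00260855, -0.10158351],
       [ 0.97533135,  0.06760137,  0.21013997, -0.54796547],
       [-0.20982076, -0.0118684 ,  0.97766783, -0.86945476],
       [ 0.        ,  0.        ,  0.        ,  1.        ]])}
side {'fovy': 55.77177811454708, 'cx': 323.7598101061587, 'cy': 250.90418385634618, 'dist_coeffs': array([0.01306391, 0.        , 0.        , 0.        , 0.        ]), 'view': array([[-0.99696222,  0.07451155, -0.02267936,  0.53517071],
       [-0.05829386, -0.52072514,  0.85173186, -0.04234871],
       [ 0.05165415,  0.85046655,  0.52348686, -0.82471413],
       [ 0.        ,  0.        ,  0.        ,  1.        ]])}
{'time_s': 0.1, 'q': array([-9.66414491e-01,  3.85525986e-01,  6.76105308e-03, -4.45736400e-04,
       -1.19401706e+00, -2.58592039e-01]), 'qd': array([ 0.00089912, -0.00197765,  0.00087658,  0.00281103,  0.00056284,
        0.00075972]), 'joint_efforts': array([-2.42952001e-04, -3.93320024e+01,  1.88929117e+01,  4.19798613e+00,
       -2.56772662e-03, -3.68988140e-08]), 'tcp_pos': array([ 0.2116837 , -0.58753191,  0.24430083]), 'tool_rot': array([-1.71953735e-01,  9.85104504e-01,  9.88470501e-04, -2.27057540e-04]), 'wrist_force': array([ 0.0208651 ,  0.63555846, -0.76853936]), 'wrist_torque': array([-0.01082569, -0.07445642,  0.01991987]), 'grasp_force': 0.0, 'finger_gap': 0.9972424223839392} 0.014
```

View pics/top0.png

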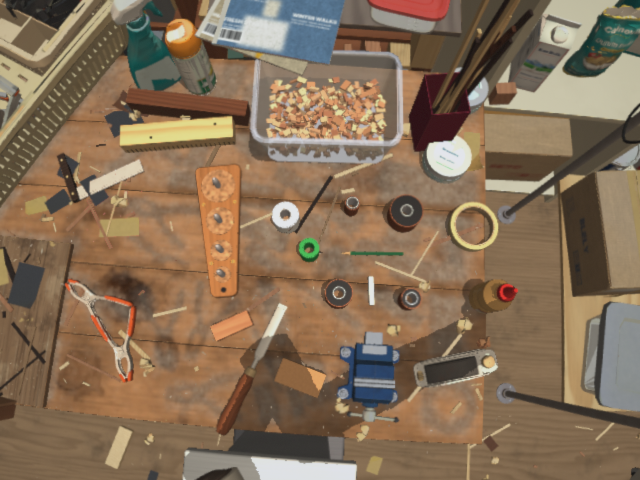

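View pics/side0.png

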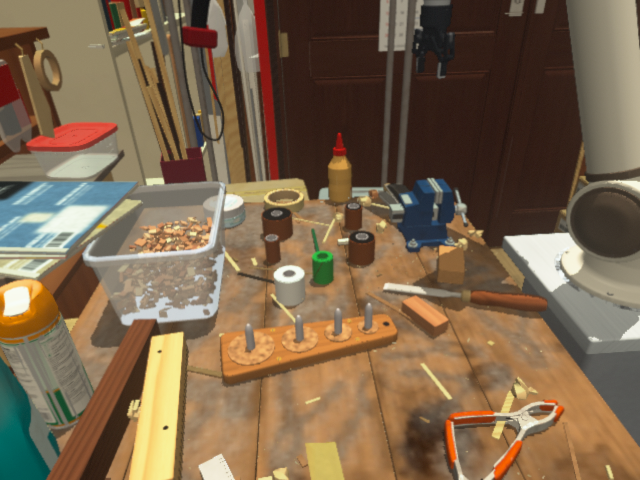

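Top picture: red-brown drums are near (352,205), (405,212), (338,293) and (411,298). Look-alikes are the green one at (308,249) and the white one at (285,215). The bottle is at (490,295). The rack runs from its wide end (217,180) to its narrow end (223,290, with the hole). One close crop follows to check this.

Run:
```python
import cv2
a=cv2.imread("pics/top0.png")
l=cv2.resize(a[160:310,185:255],None,fx=4,fy=4,interpolation=cv2.INTER_CUBIC)
r=cv2.resize(a[185:315,320:435],None,fx=4,fy=4,interpolation=cv2.INTER_CUBIC)
import numpy as np
c=np.zeros((600,280+460,3),np.uint8);c[:,:280]=l;c[:520,280:]=r
cv2.imwrite("pics/crop0.png",c)
```

```text
(no output)
```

View pics/crop0.png

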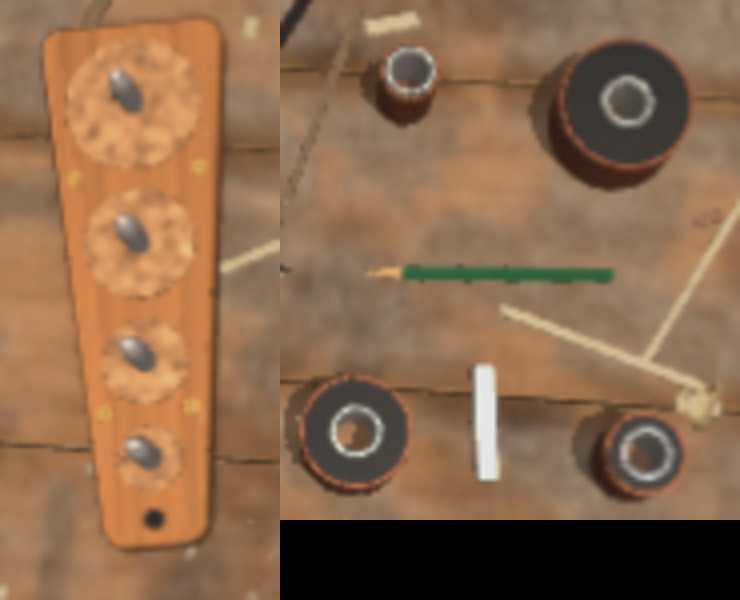

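The crop confirms the choice. The bores sit at crop (410,71) for drum_28, (627,102) for 64, (355,431) for 51 and (645,454) for 38. The pads sit at (133,102), (140,243), (144,361) and (149,458), from wide to narrow.

```bash
cat > h.py <<'E'
from rig import *
import cv2, numpy as np
F=np.diag([1.,-1,-1])
def cam(n):
    i=camera_info(n);f=240/np.tan(np.radians(i["fovy"]/2))
    return np.array([[f,0,i["cx"]],[0,f,i["cy"]],[0,0,1]]),i["dist_coeffs"],i["view"]
def ray(n,uv):
    K,d,V=cam(n);p=cv2.undistortPoints(np.array([[uv]],float),K,d)[0,0]
    R=V[:3,:3];return -R.T@V[:3,3],R.T@(F@[p[0],p[1],1])
def atz(n,uv,z):
    c,r=ray(n,uv);return (c+r*(z-c[2])/r[2])[:2]
def proj(n,P):
    K,d,V=cam(n);P=np.atleast_2d(np.asarray(P,float));c=(P@V[:3,:3].T+V[:3,3])@F
    return cv2.projectPoints(c,np.zeros(3),np.zeros(3),K,d)[0][:,0]
def delta(goal,yaw=0):
    """tool-axis shift to reach world xyz goal"""
    from scipy.spatial.transform import Rotation as R
    o=get_obs();return R.from_quat(o["tool_rot"]).inv().apply(np.array(goal)-o["tcp_pos"])
E
python3 - <<'E'
from h import *
np.set_printoptions(precision=4,suppress=True)
D={k:(320+(x-280)/4-.375,185+y/4-.375) for k,x,y in((28,410,71),(64,627,102),(51,355,431),(38,645,454))}
P={k:(185+x/4-.375,160+y/4-.375) for k,x,y in((64,133,102),(51,140,243),(38,144,361),(28,149,458))}
for k in D:
    w=atz("top",D[k],.05);print("drum",k,w,"side px",proj("side",[*w,.05]),np.hypot(*w))
X=np.array({28:-.0895,38:-.0425,51:.016,64:.0875}.values() if 0 else [-.0895,-.0425,.016,.0875])
W=np.array([atz("top",P[k],.02) for k in(28,38,51,64)])
m=W.mean(0);xm=X.mean();s=((X-xm)@(W-m))/((X-xm)@(X-xm));print("scale",np.hypot(*s));u=s/np.hypot(*s)
fit=m+np.outer(X-xm,u);print(fit,"\nresid",W-fit,"yaw",np.arctan2(u[1],u[0]))
for p in fit: print("tip side",proj("side",[*p,.0625]),"top",proj("top",[*p,.0625]))
print("bottle",atz("top",(508,292),.164))
a=cv2.imread("pics/side0.png")
cv2.imwrite("pics/crop1.png",cv2.resize(a[195:385,215:405],None,fx=3.15,fy=3.15,interpolation=cv2.INTER_CUBIC)[:598,:598])
E
```

```text
drum 28 [ 0.6276 -0.1203] side px [[271.1772 237.177 ]] 0.6390613684483977
drum 64 [ 0.6198 -0.2234] side px [[276.0878 212.7448]] 0.6588360527773316
drum 51 [ 0.4563 -0.1047] side px [[361.1972 236.1198]] 0.4681689317293676
drum 38 [ 0.4545 -0.2373] side px [[353.1073 205.7226]] 0.5127428799364667
scale 1.0023555891365932
[[0.4785 0.1168]
 [0.525  0.124 ]
 [0.5828 0.133 ]
 [0.6534 0.144 ]] 
resid [[-0.0001 -0.    ]
 [-0.0001  0.0002]
 [-0.0001 -0.0004]
 [ 0.0003  0.0002]] yaw 0.1541473065973587
tip side [[368.1551 303.7684]] top [[217.5116 270.8042]]
tip side [[337.2423 308.8963]] top [[216.3724 245.4975]]
tip side [[297.6315 315.478 ]] top [[215.0755 214.7365]]
tip side [[247.3886 323.8441]] top [[213.6653 178.32  ]]
bottle [ 0.4622 -0.3759]
```

View pics/crop1.png

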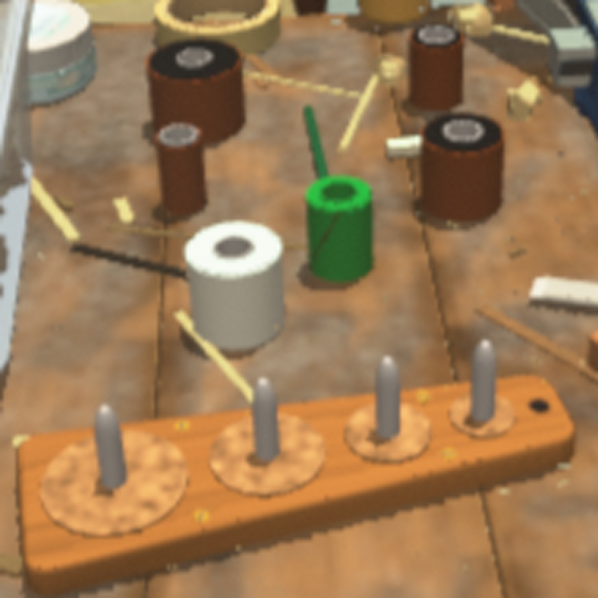

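Side crop: bores at (179,135), (193,58), (463,131) and (437,35), and post tips at (485,343) down to (105,408). All agree with the top-view positions within 1 px, and drum sizes match. I'll align the fingers across the rack row and go for drum_38 first.

>>> arm_command:
  series:
    - [0, 0, 0, 8, 1]
    - [0, 0, 0, 3, 1]
    - [-0.029, 0.031, 0, 0, 0.5]
    - [-0.029, 0.031, 0, 0, 0.5]
    - [-0.029, 0.031, 0, 0, 0.5]
    - [-0.029, 0.031, 0, 0, 0.5]
    - [-0.029, 0.031, 0, 0, 0.5]
    - [-0.029, 0.031, 0, 0, 0.5]
    - [-0.029, 0.031, 0, 0, 0.5]
    - [-0.029, 0.031, 0, 0, 0.5]
    - [-0.029, 0.031, 0, 0, 0.5]
    - [-0.029, 0.031, 0, 0, 0.5]
  grip_force: 40

```text
time_s: 1.3
tcp_pos: [0.4514, -0.2355, 0.2451]
tool_rot: [-0.077, 0.997, 0.0, -0.0]
wrist_force: [0.8, 0.1, -0.8]
finger_gap: 0.752
grasp_force: 0.0
```

```bash
cat > d.py <<'E'
import sys
from h import *
np.set_printoptions(precision=4,suppress=True)
T=dict(d28=(.6276,-.1203),d64=(.6198,-.2234),d51=(.4563,-.1047),d38=(.4545,-.2373),p28=(.4785,.1168),p38=(.525,.124),p51=(.5828,.133),p64=(.6534,.144))
o=get_obs();q=o["tool_rot"]
y=2*np.arctan2(q[1],q[0])
print("t",o["time_s"],"tcp",o["tcp_pos"],"gap",o["finger_gap"],"F",o["wrist_force"],"xaxis deg",np.degrees(y)%360,"spin needed",(np.degrees(y)-188.83+180)%360-180)
for k in sys.argv[1:]: print(k,delta([*T[k],o["tcp_pos"][2]]))
E
python3 d.py d38
```

```text
t 1.3 tcp [ 0.4514 -0.2355  0.2451] gap 0.7518097145311418 F [ 0.7996  0.062  -0.8427] xaxis deg 188.8129055957712 spin needed -0.01709440422879993
d38 [-0.0028 -0.0023 -0.    ]
```

>>> arm_command:
  series:
    - [-0.003, -0.002, 0.04, 0, 0.5]
    - [0, 0, 0.04, 0, 0.5]
    - [0, 0, 0.04, 0, 0.5]
    - [0, 0, 0.04, 0, 0.5]
    - [0, 0, 0.03, 0, 0.5]
    - [0, 0, 0.015, 0, 0.5]
    - [0, 0, 0.014, 0, 0.5]
    - [0, 0, 0, 0, 0.5]

```text
time_s: 2.1
tcp_pos: [0.4525, -0.2384, 0.0242]
tool_rot: [-0.077, 0.997, 0.001, -0.003]
wrist_force: [0.4, 0.1, 0.5]
finger_gap: 0.749
grasp_force: 0.0
```

```bash
python3 d.py d38
python3 - <<'E'
from h import *
a=camera("side");cv2.imwrite("pics/s1.png",cv2.resize(a[130:330,240:440],None,fx=2.5,fy=2.5)[:,:,::-1])
E
```

```text
t 2.1 tcp [ 0.4525 -0.2384  0.0242] gap 0.7493395261873291 F [0.4252 0.1082 0.4664] xaxis deg 188.79056980006382 spin needed -0.03943019993619146
d38 [-0.0021  0.0007 -0.    ]
```

View pics/s1.png

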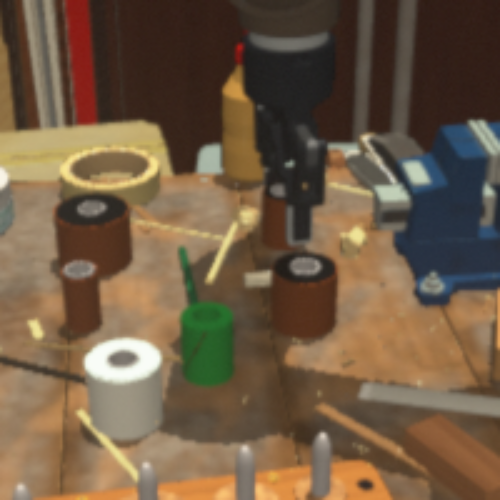

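The picture shows the drum at (282,220) between the fingers. The near fingertip, at (298,237), looks slightly to the right of it. I'll check that against the projection.

Run:
```python
from h import *
c=get_obs()["tcp_pos"];n=np.array([-.1535,.988,0])
for s in(.03,.04): print((proj("side",c+n*s+[0,0,-.014])-[240,130])*2.5,(proj("side",c+n*s+[0,0,.01])-[240,130])*2.5)
print((proj("side",[.4545,-.2373,.05])-[240,130])*2.5)
a=camera("top");cv2.imwrite("pics/t1.png",cv2.resize(a[230:350,340:480],None,fx=4,fy=4)[:,:,::-1])
```

```text
[[293.09323543 244.01131417]] [[293.54833822 219.11733191]]
[[296.47876683 249.44990419]] [[296.98239748 224.41051769]]
[[282.81184085 189.28880823]]
```

View pics/t1.png

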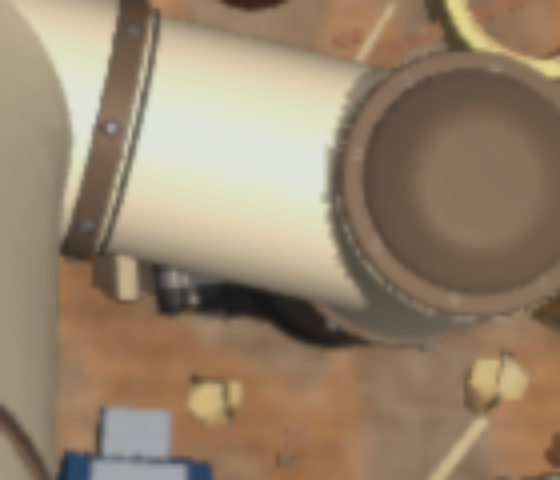

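The top view is blocked by the arm, but the finger projection (296,~245) matches what the side picture shows. So I'll close on it and lift.

>>> arm_command:
  series:
    - [-0.002, 0, 0, 0, 0.5]
    - [0, 0, 0, 0, -1]
    - [0, 0, 0, 0, -1]
    - [0, 0, 0, 0, -1]
    - [0, 0, 0, 0, -1]
    - [0, 0, 0, 0, -1]
    - [0, 0, 0, 0, -1]
    - [0, 0, 0, 0, -1]

```text
time_s: 3.0
tcp_pos: [0.4568, -0.2385, 0.0273]
tool_rot: [-0.077, 0.997, -0.0, 0.001]
wrist_force: [-0.7, 1.5, 5.9]
finger_gap: 0.444
grasp_force: 40.0
```

>>> arm_command:
  series:
    - [0, 0, -0.015, 0, -1]
    - [0, 0, -0.02, 0, -1]
    - [0, 0, -0.025, 0, -1]
    - [0, 0, -0.025, 0, -1]
    - [0, 0, 0, 0, -1]

```text
time_s: 3.5
tcp_pos: [0.4582, -0.239, 0.1146]
tool_rot: [-0.077, 0.997, -0.001, 0.004]
wrist_force: [0.3, 0.3, -0.6]
finger_gap: 0.435
grasp_force: 40.2
```

```bash
python3 d.py d38 p38
python3 - <<'E'
from h import *
a=camera("side");cv2.imwrite("pics/s2.png",cv2.resize(a[100:250,270:440],None,fx=3,fy=3)[:,:,::-1])
E
```

```text
t 3.5 tcp [ 0.4582 -0.239   0.1146] gap 0.4350368906020632 F [ 0.2618  0.3381 -0.5686] xaxis deg 188.842255769039 spin needed 0.012255769039001052
d38 [ 0.0034  0.0022 -0.    ]
p38 [-0.1218  0.3484 -0.0002]
```

View pics/s2.png

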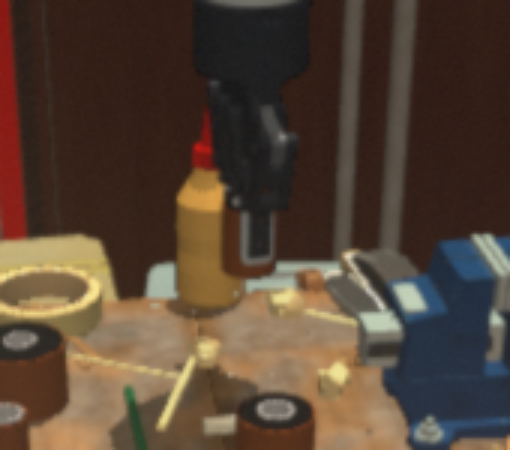

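Drum_38 is held at crop (250,245), upright and clear of the bottle. Next I'll carry it over its post.

>>> arm_command:
  series:
    - [-0.008, 0.02, 0, 0, -1]
    - [-0.012, 0.035, 0, 0, -1]
    - [-0.012, 0.035, 0, 0, -1]
    - [-0.012, 0.035, 0, 0, -1]
    - [-0.012, 0.035, 0, 0, -1]
    - [-0.012, 0.035, 0, 0, -1]
    - [-0.012, 0.035, 0, 0, -1]
    - [-0.012, 0.035, 0, 0, -1]
    - [-0.012, 0.035, 0, 0, -1]
    - [-0.012, 0.033, 0, 0, -1]
    - [-0.008, 0.015, 0, 0, -1]
    - [0, 0, 0, 0, -1]

```text
time_s: 4.75
tcp_pos: [0.5255, 0.1261, 0.1101]
tool_rot: [-0.078, 0.997, -0.0, -0.001]
wrist_force: [-0.2, -1.0, -0.0]
finger_gap: 0.435
grasp_force: 40.3
```

>>> arm_command:
  series:
    - [0, 0, 0, 0, -1]
    - [0, 0, 0, 0, -1]
    - [0, 0, 0, 0, -1]

```text
time_s: 5.05
tcp_pos: [0.525, 0.1233, 0.1111]
tool_rot: [-0.076, 0.997, -0.0, -0.0]
wrist_force: [-0.1, -0.3, -0.6]
finger_gap: 0.439
grasp_force: 40.3
```

```bash
python3 d.py p38
python3 - <<'E'
from h import *
a=camera("side");cv2.imwrite("pics/s3.png",cv2.resize(a[200:400,220:420],None,fx=3,fy=3)[:,:,::-1])
print((proj("side",[[.525,.124,.0625],[.525,.124,.02],[.525,.124,.1373]])-[220,200])*3)
E
```

```text
t 5.05 tcp [0.525  0.1233 0.1111] gap 0.43885821699050465 F [-0.0796 -0.2681 -0.6207] xaxis deg 188.71942322275 spin needed -0.11057677725000303
p38 [-0.0001  0.0007 -0.    ]
[[351.70559698 326.67580287]
 [352.31855968 393.31592966]
 [350.52761909 197.8597158 ]]
```

View pics/s3.png

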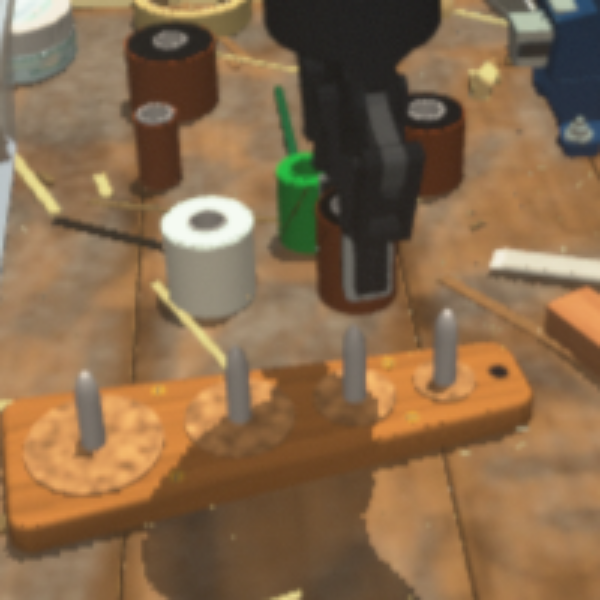

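Post tip 38 is at (354,328) and the carried drum's centre is near column 357, so it is about 2 mm short along the row. I'll correct by -2 mm in tool x and lower it.

>>> arm_command:
  series:
    - [-0.002, 0.001, 0, 0, -1]
    - [0, 0, 0, 0, -1]
    - [0, 0, 0.015, 0, -1]
    - [0, 0, 0.015, 0, -1]
    - [0, 0, 0.01, 0, -1]
    - [0, 0, 0.01, 0, -1]
    - [0, 0, 0.01, 0, -1]
    - [0, 0, 0.003, 0, -1]
    - [0, 0, 0, 0, -1]
    - [0, 0, 0, 0, -1]

```text
time_s: 6.1
tcp_pos: [0.5276, 0.126, 0.0486]
tool_rot: [-0.077, 0.997, 0.0, 0.0]
wrist_force: [0.6, 0.5, -0.4]
finger_gap: 0.439
grasp_force: 40.3
```

```bash
python3 d.py p38
python3 - <<'E'
from h import *
a=camera("side");cv2.imwrite("pics/s4.png",cv2.resize(a[200:400,220:420],None,fx=3,fy=3)[:,:,::-1])
E
```

```text
t 6.1 tcp [0.5276 0.126  0.0486] gap 0.4385155648670172 F [ 0.5841  0.4865 -0.3883] xaxis deg 188.82411082212093 spin needed -0.005889177879083718
p38 [ 0.0028 -0.0015 -0.    ]
```

View pics/s4.png

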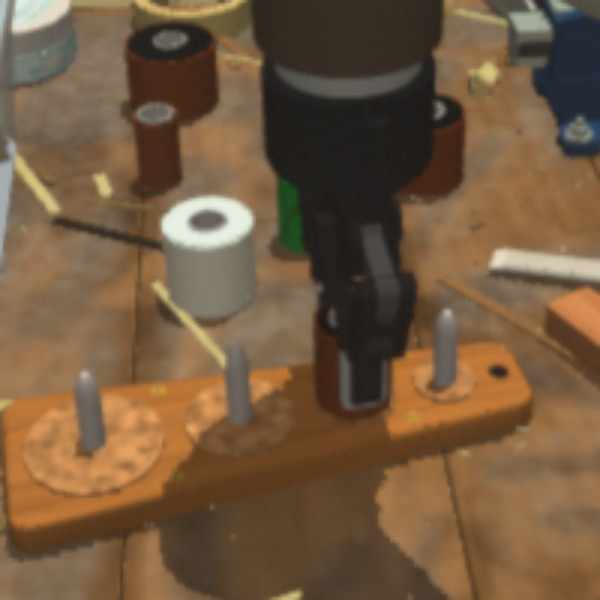

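Drum_38 sits over its post at (352,365), with its base on the pad. I'll release, lift, and head for drum_28.

>>> arm_command:
  series:
    - [0, 0, 0, 0, 0.3]
    - [0, 0, 0, 0, 0.3]
    - [0, 0, 0, 0, 0.3]
    - [0, 0, 0, 0, 0.3]
    - [0, 0, -0.02, 0, 0.3]
    - [0, 0, -0.03, 0, 0.3]
    - [0, 0, -0.03, 0, 0.3]
    - [-0.01, -0.035, 0, 0, 0.2]
    - [-0.01, -0.045, 0, 0, 0.2]
    - [-0.01, -0.045, 0, 0, 0.2]
    - [-0.01, -0.045, 0, 0, 0.2]

```text
time_s: 7.25
tcp_pos: [0.5933, -0.0375, 0.1286]
tool_rot: [-0.077, 0.997, 0.0, 0.0]
wrist_force: [0.7, -0.2, 0.3]
finger_gap: 0.598
grasp_force: 0.0
```

>>> arm_command:
  series:
    - [-0.01, -0.045, 0, 0, 0.2]
    - [-0.01, -0.045, 0, 0, 0.2]
    - [0, 0, 0, 0, 0.2]
    - [0, 0, 0, 0, 0.2]
    - [0, 0, 0, 0, 0.2]

```text
time_s: 7.75
tcp_pos: [0.6259, -0.1213, 0.1281]
tool_rot: [-0.077, 0.997, 0.0, -0.0]
wrist_force: [-0.5, 0.3, -0.4]
finger_gap: 0.602
grasp_force: 0.0
```

```bash
python3 d.py d28
```

```text
t 7.75 tcp [ 0.6259 -0.1213  0.1281] gap 0.6021544809918059 F [-0.4684  0.3049 -0.4326] xaxis deg 188.84170947520823 spin needed 0.011709475208220965
d28 [-0.0018  0.0008 -0.    ]
```

>>> arm_command:
  series:
    - [-0.002, 0.001, 0.03, 0, 0.2]
    - [0, 0, 0.03, 0, 0.2]
    - [0, 0, 0.02, 0, 0.2]
    - [0, 0, 0.02, 0, 0.2]
    - [0, 0, 0.001, 0, 0.2]
    - [0, 0, 0, 0, 0.2]
    - [0, 0, 0, 0, 0.2]
    - [0, 0, 0, 0, 0.2]

```text
time_s: 8.55
tcp_pos: [0.6291, -0.1204, 0.0289]
tool_rot: [-0.077, 0.997, -0.0, 0.001]
wrist_force: [-0.1, 0.4, 0.7]
finger_gap: 0.596
grasp_force: 0.0
```

>>> arm_command:
  series:
    - [0, 0, 0, 0, -1]
    - [0, 0, 0, 0, -1]
    - [0, 0, 0, 0, -1]
    - [0, 0, 0, 0, -1]
    - [0, 0, 0, 0, -1]
    - [0, 0, 0, 0, -1]
    - [0, 0, 0, 0, -1]

```text
time_s: 9.25
tcp_pos: [0.6287, -0.1208, 0.0283]
tool_rot: [-0.077, 0.997, -0.0, 0.001]
wrist_force: [-1.4, 0.6, 6.1]
finger_gap: 0.309
grasp_force: 39.8
```

```bash
python3 d.py d28 p28
```

```text
t 9.25 tcp [ 0.6287 -0.1208  0.0283] gap 0.30877716487204215 F [-1.3816  0.6105  6.148 ] xaxis deg 188.82793005958598 spin needed -0.0020699404140316346
d28 [ 0.001   0.0006 -0.    ]
p28 [ 0.1119  0.2578 -0.0002]
```

Grasped: gap 0.31 matches about 28 mm. Now to lift and carry.

>>> arm_command:
  series:
    - [0, 0, -0.02, 0, -1]
    - [0, 0, -0.035, 0, -1]
    - [0, 0, -0.035, 0, -1]
    - [0.01, 0.025, 0, 0, -1]
    - [0.017, 0.039, 0, 0, -1]
    - [0.017, 0.039, 0, 0, -1]
    - [0.017, 0.039, 0, 0, -1]
    - [0.017, 0.039, 0, 0, -1]
    - [0.017, 0.039, 0, 0, -1]
    - [0.016, 0.038, 0, 0, -1]
    - [0, 0, 0, 0, -1]
    - [0, 0, 0, 0, -1]

```text
time_s: 10.45
tcp_pos: [0.4784, 0.118, 0.1171]
tool_rot: [-0.078, 0.997, -0.0, -0.0]
wrist_force: [-0.4, -0.2, -0.9]
finger_gap: 0.31
grasp_force: 39.6
```

>>> arm_command:
  series:
    - [0, 0, 0, 0, -1]
    - [0, 0, 0, 0, -1]

```text
time_s: 10.65
tcp_pos: [0.4793, 0.1164, 0.117]
tool_rot: [-0.076, 0.997, -0.0, -0.0]
wrist_force: [0.9, -1.0, -0.3]
finger_gap: 0.315
grasp_force: 39.6
```

```bash
python3 d.py p28
python3 - <<'E'
from h import *
a=camera("side");cv2.imwrite("pics/s5.png",cv2.resize(a[200:400,220:420],None,fx=3,fy=3)[:,:,::-1])
E
```

```text
t 10.65 tcp [0.4793 0.1164 0.117 ] gap 0.3148854345385504 F [ 0.9489 -1.0376 -0.3102] xaxis deg 188.70627414466685 spin needed -0.12372585533316283
p28 [0.0007 0.0005 0.    ]
```

View pics/s5.png

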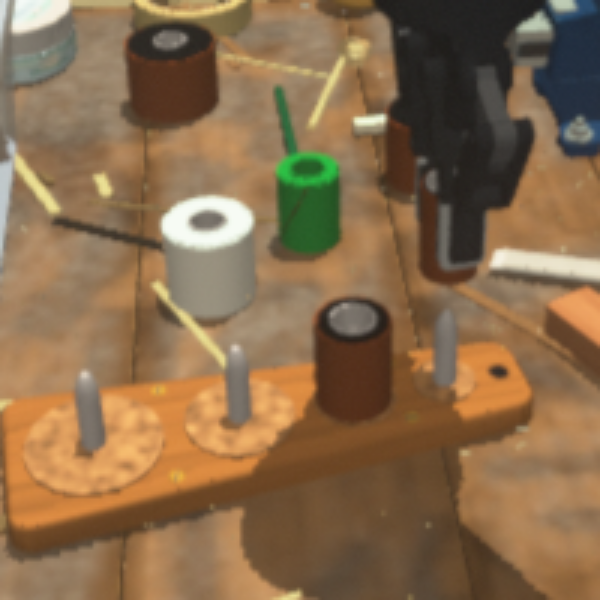

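Drum_38 stands seated at (353,355). Drum_28 is above its post: drum column about 449, tip 446. I'll shift 1 mm and lower it.

>>> arm_command:
  series:
    - [-0.001, 0, 0, 0, -1]
    - [0, 0, 0.02, 0, -1]
    - [0, 0, 0.015, 0, -1]
    - [0, 0, 0.01, 0, -1]
    - [0, 0, 0.01, 0, -1]
    - [0, 0, 0.01, 0, -1]
    - [0, 0, 0.003, 0, -1]
    - [0, 0, 0, 0, -1]
    - [0, 0, 0, 0, -1]

```text
time_s: 11.6
tcp_pos: [0.4803, 0.1176, 0.0496]
tool_rot: [-0.077, 0.997, 0.0, 0.0]
wrist_force: [0.1, -0.0, -1.4]
finger_gap: 0.307
grasp_force: 39.6
```

>>> arm_command:
  series:
    - [0, 0, 0, 0, 0.1]
    - [0, 0, 0, 0, 0.1]
    - [0, 0, 0, 0, 0.1]
    - [0, 0, 0, 0, 0.1]
    - [0, 0, -0.02, 0, 0.1]
    - [0, 0, -0.03, 0, 0.1]
    - [0, 0, -0.03, 0, 0.3]
    - [0.01, -0.035, 0, 0, 0.8]
    - [0.01, -0.04, 0, 0, 0.8]
    - [0.01, -0.045, 0, 0, 0.8]
    - [0.01, -0.045, 0, 0, 0.8]
    - [0.01, -0.045, 0, 0, 0.8]

```text
time_s: 12.8
tcp_pos: [0.4624, -0.0993, 0.1296]
tool_rot: [-0.077, 0.997, -0.0, 0.0]
wrist_force: [2.0, 0.2, 0.3]
finger_gap: 0.896
grasp_force: 0.0
```

>>> arm_command:
  series:
    - [0, 0, 0, 0, 0.8]
    - [0, 0, 0, 0, 0.8]
    - [0, 0, 0, 0, 0.8]

```text
time_s: 13.1
tcp_pos: [0.4629, -0.0973, 0.1294]
tool_rot: [-0.077, 0.997, 0.0, 0.0]
wrist_force: [0.1, -0.4, -0.2]
finger_gap: 0.899
grasp_force: 0.0
```

```bash
python3 d.py d51
```

```text
t 13.1 tcp [ 0.4629 -0.0973  0.1294] gap 0.8993964761606602 F [ 0.1202 -0.3741 -0.1557] xaxis deg 188.84230105626133 spin needed 0.012301056261321719
d51 [ 0.0076 -0.0063 -0.    ]
```

>>> arm_command:
  series:
    - [0.007, -0.006, 0, 0, 0.8]
    - [0, 0, 0.03, 0, 0.8]
    - [0, 0, 0.03, 0, 0.8]
    - [0, 0, 0.02, 0, 0.8]
    - [0, 0, 0.02, 0, 0.8]
    - [0, 0, 0.002, 0, 0.8]
    - [0, 0, 0, 0, 0.8]
    - [0, 0, 0, 0, 0.8]
    - [0, 0, 0, 0, 0.8]

```text
time_s: 14.0
tcp_pos: [0.4575, -0.1045, 0.0284]
tool_rot: [-0.077, 0.997, 0.0, 0.001]
wrist_force: [0.5, -0.4, 0.5]
finger_gap: 0.9
grasp_force: 0.0
```

>>> arm_command:
  series:
    - [0, 0, 0, 0, -1]
    - [0, 0, 0, 0, -1]
    - [0, 0, 0, 0, -1]
    - [0, 0, 0, 0, -1]
    - [0, 0, 0, 0, -1]
    - [0, 0, 0, 0, -1]
    - [0, 0, 0, 0, -1]

```text
time_s: 14.7
tcp_pos: [0.4571, -0.1048, 0.0282]
tool_rot: [-0.077, 0.997, -0.0, 0.001]
wrist_force: [-1.9, 0.6, 5.4]
finger_gap: 0.583
grasp_force: 41.1
```

```bash
python3 d.py d51 p51
```

```text
t 14.7 tcp [ 0.4571 -0.1048  0.0282] gap 0.5830399383153796 F [-1.8552  0.6098  5.4383] xaxis deg 188.8244474459946 spin needed -0.005552554005419097
d51 [ 0.0008  0.0002 -0.    ]
p51 [-0.1606  0.2157  0.0002]
```

>>> arm_command:
  series:
    - [0, 0, -0.02, 0, -1]
    - [0, 0, -0.035, 0, -1]
    - [0, 0, -0.035, 0, -1]
    - [-0.018, 0.024, 0, 0, -1]
    - [-0.024, 0.032, 0, 0, -1]
    - [-0.024, 0.032, 0, 0, -1]
    - [-0.024, 0.032, 0, 0, -1]
    - [-0.024, 0.032, 0, 0, -1]
    - [-0.024, 0.032, 0, 0, -1]
    - [-0.024, 0.032, 0, 0, -1]
    - [0, 0, 0, 0, -1]
    - [0, 0, 0, 0, -1]

```text
time_s: 15.9
tcp_pos: [0.5831, 0.134, 0.1164]
tool_rot: [-0.077, 0.997, -0.0, -0.001]
wrist_force: [-1.2, 0.1, -1.0]
finger_gap: 0.586
grasp_force: 42.2
```

>>> arm_command:
  series:
    - [0, 0, 0, 0, -1]
    - [0, 0, 0, 0, -1]

```text
time_s: 16.1
tcp_pos: [0.583, 0.1324, 0.1173]
tool_rot: [-0.076, 0.997, -0.0, -0.0]
wrist_force: [0.1, 0.4, -1.5]
finger_gap: 0.581
grasp_force: 42.2
```

```bash
python3 d.py p51
python3 - <<'E'
from h import *
a=camera("side");cv2.imwrite("pics/s6.png",cv2.resize(a[200:400,220:420],None,fx=3,fy=3)[:,:,::-1])
E
```

```text
t 16.1 tcp [0.583  0.1324 0.1173] gap 0.5809116676655198 F [ 0.0965  0.4128 -1.55  ] xaxis deg 188.74345750056148 spin needed -0.08654249943853642
p51 [0.0001 0.0006 0.    ]
```

View pics/s6.png

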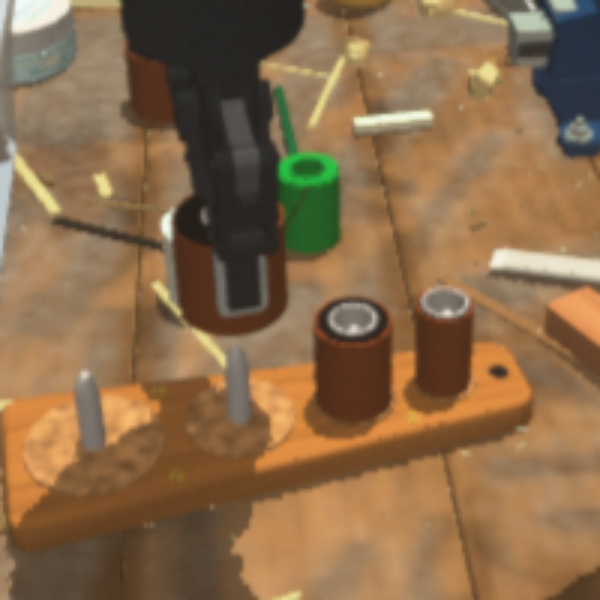

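Drums 38 and 28 are seated at (353,355) and (444,340). Drum_51's centre column is about 230. Allowing for lean, the axis of tip (237,350) is at about 232, so it's within about 1 mm. Lowering it now.

>>> arm_command:
  series:
    - [0, 0, 0, 0, -1]
    - [0, 0, 0.02, 0, -1]
    - [0, 0, 0.015, 0, -1]
    - [0, 0, 0.01, 0, -1]
    - [0, 0, 0.01, 0, -1]
    - [0, 0, 0.01, 0, -1]
    - [0, 0, 0.003, 0, -1]
    - [0, 0, 0, 0, -1]
    - [0, 0, 0, 0, -1]

```text
time_s: 17.05
tcp_pos: [0.5841, 0.1337, 0.0497]
tool_rot: [-0.077, 0.997, 0.0, 0.001]
wrist_force: [-0.2, -0.8, -1.2]
finger_gap: 0.582
grasp_force: 42.2
```

>>> arm_command:
  series:
    - [0, 0, 0, 0, 0.7]
    - [0, 0, 0, 0, 0.7]
    - [0, 0, 0, 0, 0.7]
    - [0, 0, 0, 0, 0.7]
    - [0, 0, -0.02, 0, 0.7]
    - [0, 0, -0.03, 0, 0.7]
    - [0, 0, -0.03, 0, 1]
    - [0, -0.035, 0, 0, 1]
    - [0, -0.045, 0, 0, 1]
    - [0, -0.045, 0, 0, 1]
    - [0.004, -0.045, 0, 0, 1]
    - [0.004, -0.045, 0, 0, 1]

```text
time_s: 18.25
tcp_pos: [0.6088, -0.0818, 0.1295]
tool_rot: [-0.077, 0.997, -0.0, 0.0]
wrist_force: [0.4, 0.1, 0.4]
finger_gap: 0.999
grasp_force: 0.0
```

>>> arm_command:
  series:
    - [0.004, -0.045, 0, 0, 1]
    - [0.004, -0.045, 0, 0, 1]
    - [0.004, -0.045, 0, 0, 1]
    - [0, 0, 0, 0, 1]
    - [0, 0, 0, 0, 1]
    - [0, 0, 0, 0, 1]
    - [0, 0, 0, 0, 1]

```text
time_s: 18.95
tcp_pos: [0.6177, -0.2141, 0.1295]
tool_rot: [-0.078, 0.997, 0.0, 0.0]
wrist_force: [0.0, -0.1, 0.5]
finger_gap: 0.998
grasp_force: 0.0
```

```bash
python3 d.py d64
```

```text
t 18.95 tcp [ 0.6177 -0.2141  0.1295] gap 0.9983180618900269 F [ 0.0415 -0.0637  0.4924] xaxis deg 188.91441951702882 spin needed 0.08441951702880601
d64 [-0.0007 -0.0095 -0.    ]
```

>>> arm_command:
  series:
    - [-0.001, -0.009, 0, 0, 1]
    - [0, 0, 0, 0, 1]
    - [0, 0, 0.03, 0, 1]
    - [0, 0, 0.02, 0, 1]
    - [0, 0, 0.02, 0, 1]
    - [0, 0, 0.02, 0, 1]
    - [0, 0, 0.012, 0, 1]
    - [0, 0, 0, 0, 1]
    - [0, 0, 0, 0, 1]
    - [0, 0, 0, 0, 1]

```text
time_s: 19.95
tcp_pos: [0.6209, -0.2243, 0.0286]
tool_rot: [-0.077, 0.997, -0.0, 0.001]
wrist_force: [-0.1, -0.0, -0.1]
finger_gap: 1.0
grasp_force: 0.0
```

>>> arm_command:
  series:
    - [0, 0, 0, 0, -1]
    - [0, 0, 0, 0, -1]
    - [0, 0, 0, 0, -1]
    - [0, 0, 0, 0, -1]
    - [0, 0, 0, 0, -1]
    - [0, 0, 0, 0, -1]
    - [0, 0, 0, 0, -1]

```text
time_s: 20.65
tcp_pos: [0.6208, -0.2243, 0.0289]
tool_rot: [-0.077, 0.997, -0.0, 0.001]
wrist_force: [-1.5, 0.4, 5.9]
finger_gap: 0.75
grasp_force: 44.7
```

```bash
python3 d.py d64 p64
```

```text
t 20.65 tcp [ 0.6208 -0.2243  0.0289] gap 0.7502867731438481 F [-1.4745  0.4073  5.8587] xaxis deg 188.83704777198187 spin needed 0.007047771981859796
d64 [ 0.0008  0.0011 -0.    ]
p64 [-0.0888  0.3589 -0.0002]
```

>>> arm_command:
  series:
    - [0, 0, -0.02, 0, -1]
    - [0, 0, -0.035, 0, -1]
    - [0, 0, -0.035, 0, -1]
    - [-0.006, 0.024, 0, 0, -1]
    - [-0.01, 0.04, 0, 0, -1]
    - [-0.01, 0.04, 0, 0, -1]
    - [-0.01, 0.04, 0, 0, -1]
    - [-0.01, 0.04, 0, 0, -1]
    - [-0.01, 0.04, 0, 0, -1]
    - [-0.01, 0.04, 0, 0, -1]
    - [-0.01, 0.04, 0, 0, -1]
    - [-0.01, 0.04, 0, 0, -1]

```text
time_s: 21.85
tcp_pos: [0.6514, 0.1305, 0.1164]
tool_rot: [-0.077, 0.997, -0.0, -0.001]
wrist_force: [0.1, 0.2, -1.6]
finger_gap: 0.746
grasp_force: 44.8
```

>>> arm_command:
  series:
    - [-0.003, 0.015, 0, 0, -1]
    - [0, 0, 0, 0, -1]
    - [0, 0, 0, 0, -1]
    - [0, 0, 0, 0, -1]
    - [0, 0, 0, 0, -1]

```text
time_s: 22.35
tcp_pos: [0.6528, 0.1428, 0.1172]
tool_rot: [-0.076, 0.997, -0.0, -0.0]
wrist_force: [0.5, 0.2, -1.2]
finger_gap: 0.744
grasp_force: 44.8
```

```bash
python3 d.py p64
python3 - <<'E'
from h import *
a=camera("side");cv2.imwrite("pics/s7.png",cv2.resize(a[200:400,200:400],None,fx=3,fy=3)[:,:,::-1])
E
```

```text
t 22.35 tcp [0.6528 0.1428 0.1172] gap 0.7439484690351541 F [ 0.524   0.1824 -1.2095] xaxis deg 188.7052036816194 spin needed -0.12479631838061778
p64 [-0.0008  0.0011 -0.    ]
```

View pics/s7.png

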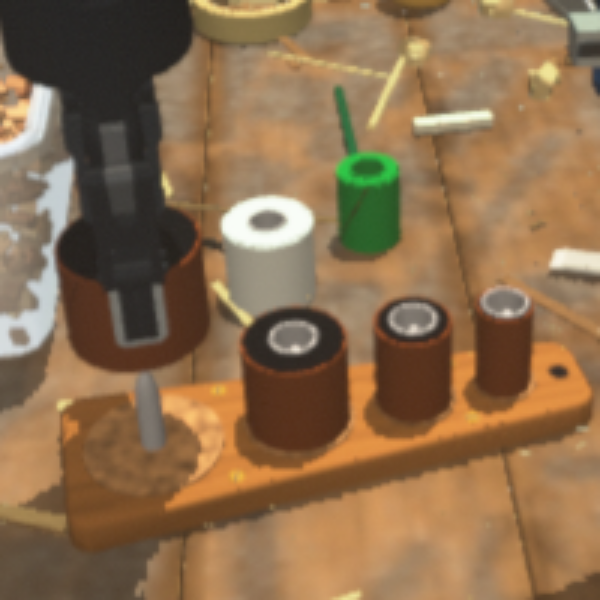

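Three drums are seated at (295,385), (412,365) and (504,345). Drum_64's underside is centred near column 138, and the axis of tip (145,378) leans to about 141. That's close enough to lower.

>>> arm_command:
  series:
    - [0, 0.001, 0, 0, -1]
    - [0, 0, 0.02, 0, -1]
    - [0, 0, 0.015, 0, -1]
    - [0, 0, 0.01, 0, -1]
    - [0, 0, 0.01, 0, -1]
    - [0, 0, 0.01, 0, -1]
    - [0, 0, 0.003, 0, -1]
    - [0, 0, 0, 0, -1]
    - [0, 0, 0, 0, -1]

```text
time_s: 23.3
tcp_pos: [0.6531, 0.1454, 0.0495]
tool_rot: [-0.077, 0.997, 0.0, 0.0]
wrist_force: [0.2, 0.7, -2.0]
finger_gap: 0.746
grasp_force: 44.8
```

>>> arm_command:
  series:
    - [0, 0, 0, 0, 1]
    - [0, 0, 0, 0, 1]
    - [0, 0, 0, 0, 1]
    - [0, 0, 0, 0, 1]
    - [0, 0, -0.02, 0, 1]
    - [0, 0, -0.03, 0, 1]
    - [0, 0, -0.04, 0, 1]
    - [0, 0, -0.04, 0, 1]
    - [0, -0.03, -0.03, 0, 1]
    - [0, -0.045, 0, 0, 1]
    - [0, -0.045, 0, 0, 1]
    - [0, -0.045, 0, 0, 1]

```text
time_s: 24.5
tcp_pos: [0.6781, -0.0191, 0.21]
tool_rot: [-0.077, 0.997, 0.0, 0.001]
wrist_force: [0.2, 0.3, 1.1]
finger_gap: 0.996
grasp_force: 0.0
```

>>> arm_command:
  series:
    - [0, -0.045, 0, 0, 1]
    - [0, -0.045, 0, 0, 1]
    - [0, 0, 0, 0, 1]
    - [0, 0, 0, 0, 1]

```text
time_s: 24.9
tcp_pos: [0.6916, -0.1081, 0.209]
tool_rot: [-0.076, 0.997, 0.0, -0.0]
wrist_force: [-0.4, 0.6, 0.5]
finger_gap: 1.0
grasp_force: 0.0
```

Run:
```python
from h import *
a=camera("side")[170:390,200:400];b=camera("top")[160:310,185:255]
c=np.zeros((550,800,3),np.uint8);c[:,:500]=cv2.resize(a,(500,550));c[:,500:757]=cv2.resize(b,(257,550))
cv2.imwrite("pics/f.png",c[:,:,::-1])
```

```text
(no output)
```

View pics/f.png

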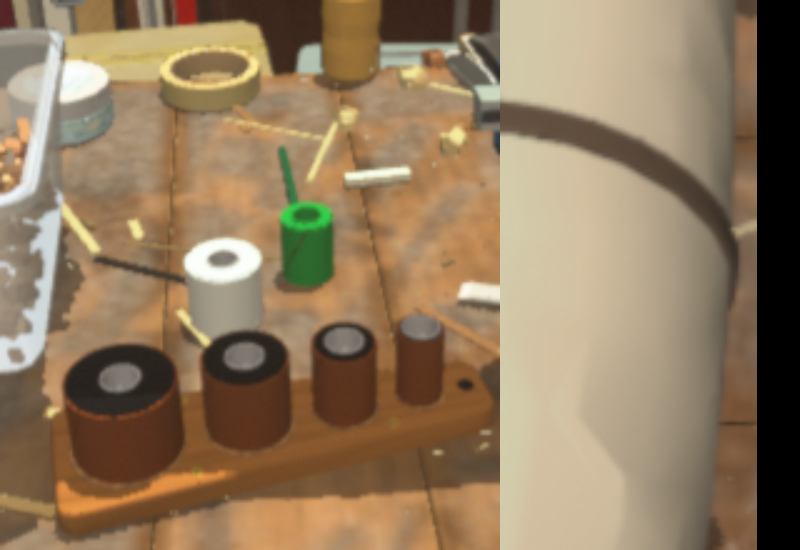

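All four drums stand flat on their pads, at (123,412), (246,390), (344,373) and (420,360). The bottle is upright at (350,40), and the arm is clear.

```bash
python3 -c "from rig import *;print(hand_in())"
```

```text
the job is handed in; nothing more can be done
None
```

I put all four drums on their own posts, smallest at the narrow end, and the last side picture shows them flat on their pads with the glue bottle upright; I handed the job in at about 25 s, and no verdict came back.

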